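# Dump the plated bracket from its tipping cup

## Task

One of the two white tipping cups on the bench holds a yellow plated bracket. Press that cup's side pedal down past its latch, to the stop, so that the bracket slides out into the blue tray below, then let the cup swing back home and leave it there. Do not tip the empty cup.

Things in the scene. Friction and masses are not known exactly. Their poses are not given: they have to be found in the camera images.
- dumper: Fixed stand of the loaded cup. Origin on the bench (z=0) below the axle; z up, x to the spout (pours to +x), y to the pedal. Two posts 165 mm high, axle along y at z 150 mm. White scoop cup 76 mm wide, x -75 to 37 mm, 45 mm deep, level floor; tipped, its back rises to z 235 mm. Blue tray below: x -20 to 180, y -70 to 70, walls 40 mm high, floor z 4 mm.
- pedal (a point): Middle of the top face of the loaded cup's flat steel pedal, 46 mm long (away from the axle), 36 wide, 6 thick. In the stand's frame it is at x 55, y 108, z 192 mm at rest, sloping up 35 degrees away from the axle; it turns with the cup about the axle, 69 mm out, to x 57, y 108, z 111 mm at the stop, sloping 37 degrees down.
- dumper_cup (a joint): Tipping angle of the loaded cup, rad: 0 = home (level, latched), 1.25 = stop (pedal fully down, spout down). A ball latch holds it below about 0.2 rad: some 8 N down on the pedal gets past, then 3 to 6 N against the return spring. Let go, it swings home and latches by itself in about half a second.
- bracket: Yellow zinc-plated steel U-bracket 32 x 26 mm, 22 mm high, 4 mm thick, about 50 g, lying loose in the loaded cup. Origin: centre of its underside; z points out of the U.
- spare_cup (a joint): Tipping angle of the empty cup, rad, same meaning. It sits on a second stand of the same build, elsewhere on the bench; its pedal is not to be pressed.
Mind the look-alikes: they are no part of the job. There is more than one size of the bracket; the job needs the smaller.

How it is judged:
On the way:
1. the loaded cup is tipped past its latch, all but to its stop (over 1.0 rad) (value of joint dumper_cup above 1 rad), for 0.1 s.
At the end, for the whole second after the job is handed in: The loaded cup is back home (within 0.08 rad of 0, latched) and the bracket lies at rest in the blue tray of the same stand, inside its walls and below 50 mm height (value of joint dumper_cup below 0.08 rad and x of bracket in the frame of dumper between -0.02 and 0.18 m and y of bracket in the frame of dumper between -0.07 and 0.07 m and height (world z) of bracket below 0.05 m and linear speed of bracket below 0.02 m/s); the robot touches nothing.
It fails at once if the empty cup is tipped (0.15 rad or more) (value of joint spare_cup above 0.15 rad).
It also fails if it takes over 32 s, if anything falls off the work surface, if the arm or the gripper's body presses on something with over 40 N, if the wrist force passes 120 N, or if a joint passes its speed limit or range.

## Robot

A 7-joint arm with a two-finger parallel gripper is mounted at the origin on the work surface. World frame = base frame: x ahead of the robot, y to its left, z up, the work surface at z = 0. Lengths are in m, angles in rad, forces in N, time in s.
With the tool pointing down it reaches from about 0.35 to 0.775 m from the base axis. Payload 3.1 kg.
Tool frame: the origin (TCP) lies on the centre line of the jaws, within the pads' length; the fingertips stand 8 mm ahead of it and the grasp point (between the pads) lies 11 mm behind it; z points along the fingers, y is the line along which they close (so a half turn about z gives the same grasp; the last joint's range is limited). The gripper opens to 85 mm and grips with 20 to 120 N. Pads are 22 mm wide; open, the fingers measure 114 mm over their backs; the gripper's body (76 mm by 85 mm) begins 54 mm behind the grasp point. The pads swing forward as they close: fully open they stand 13 mm farther back than shut.
Start: joints at [1.1, 0.311, 0.014, 1.512, -0.004, 1.319, -0.027], TCP at [0.229, -0.5, 0.239] pointing down, gripper open.
Joint ranges: [-2.7, 2.7], [-0.3, 1.91], [-1.27, 1.3], [0.12, 2.57], [-1.44, 4.58], [0.2, 2.03], [-3.05, 3.05]. Speed limits (rad/s): [2.79, 2.79, 3.14, 3.14, 3.14, 3.14, 3.14].

## Interface

Orientations are given as [roll, pitch, yaw] about the fixed x, y, z axes, in that order (R = Rz(yaw) Ry(pitch) Rx(roll)).
In Python, from plant import r gives the robot as it stands.
- The arm moves only by the shell command python3 -m pendant 'ROWS'. ROWS is JSON, a list of rows, each a list of 3 entries, a list of its own where there are three numbers: the opening, from 0 (shut) to 1 (fully open), then the shift along the tool's x, y, z in m, then the turn, a rotation vector about the tool's x, y, z in degrees. A call has 1 to 10 rows; each row shifts and turns the commanded pose from where the row before left it, along the tool's axes as they then stand; what a row does not reach is not made up. A row lasts 1/8 s, in which the tool goes at most 62.5 mm and 10.7 degrees, less where a joint would pass 70% of its speed; a pose out of reach is approached as far as the arm can. A call is refused whole if a number of a shift passes 0.0625 or a number of a turn 10.7, either way. A call with a gripper value outside its range is refused whole. The fingers move at their own pace and stop on an object; the grip force is fixed at half the most. Time passes only in rows, so rows that do not move let the fingers close. It gives the time, the measured TCP pose, the force, the opening and the grip force at its end, in the units of the state.
- r.read_state(): the state, without advancing time (a new reading comes with each control period).
- r.read_camera(name): name is "scene" or "top" or "wrist"; returns a dict with "pixels" (400x640x3 uint8, red, green, blue), "intrinsics" (3x3 intrinsics, pixels), "rvec" (rotation vector, rad) and "tvec" (3), from world to camera coordinates, as OpenCV has them. Camera axes: x right, y down, z forward; pixel columns grow to the right and rows downward; lengths in m; the calibration is good to about 2 mm. A picture is of the moment at which its call begins. There is no depth.
- r.finish_job(): hands the job in; it is judged then, once.
Trained networks look in a picture, given as the dict that the camera call returned (one of the last four; its "shot" number tells which), for a name from the list of things; names that differ only in an ending like _2 or _b are one class to them, and where a whole thing is asked for, a point or a joint stands for the part that bears it (a point fixed in the world has none). Each returns a list of dicts, best first, with "conf" (0 to 1); they miss things now and then, are a little off and sometimes report something else, mostly with a low value. They report only what shows in the picture. A call takes as long as a camera call. They do not tell look-alikes from the thing itself.
- r.boxes_of(thing, picture): "extent" ([left, top, right, bottom] in pixels, round what is visible of it).
- r.tip_of(thing, picture): "centre" ([column, row] in pixels: a listed point, or the origin of a listed thing).
The state is a dict: "time": time; "joints": joint angles; "dq": joint speeds; "joint_efforts": joint torques, N m; "ee_pos": TCP position; "orientation": TCP orientation; "force": force on the tool from outside, world axes, zero at the start; "ft_torque": the same for the moment, N m; "grip_width": finger opening in m; "gripper_force": force on a finger pad.
Only numpy, scipy, OpenCV 4.12 (cv2) and the standard library are available. Lean on these libraries where they do the work, as an engineer would, in place of code of your own. Each camera call takes 0.05 s, during which the arm holds its last target. There are 200 camera calls.

## Working session

There is one attempt and no reset: what is moved stays moved. The work goes in short steps, Python scripts to look and compute and a shell command to move; the robot and the scene stay as the last step left them, time stands still between calls to the robot, and variables do not carry over. Pictures are saved under pics/ and viewed, at most 10 in all, crops included, and the job is handed in when it is done.

```bash
mkdir -p pics; cat > h.py <<'E'
import numpy as np, cv2
from plant import r
def P(p):
    R=cv2.Rodrigues(np.array(p["rvec"],float))[0]; return np.array(p["intrinsics"],float),R,np.array(p["tvec"],float).ravel()
def ray(p,uv):
    K,R,t=P(p); d=R.T@np.linalg.solve(K,[uv[0],uv[1],1]); return -R.T@t,d
def atz(p,uv,z):
    o,d=ray(p,uv); return o+d*(z-o[2])/d[2]
def proj(p,X):
    K,R,t=P(p); x=K@(R@np.array(X,float)+t); return x[:2]/x[2]
def tri(pr):
    A=np.zeros((3,3));b=np.zeros(3)
    for p,uv in pr:
        o,d=ray(p,uv); d/=np.linalg.norm(d); M=np.eye(3)-np.outer(d,d); A+=M;b+=M@o
    return np.linalg.solve(A,b)
E
python3 - <<'E'
from h import *
for n in("scene","top"):
    p=r.read_camera(n); cv2.imwrite(f"pics/{n}0.png",p["pixels"][:,:,::-1]); print(n,-P(p)[1].T@P(p)[2])
    for t in("dumper","pedal","bracket"):
        for d in r.tip_of(t,p): print(t,np.round(d["centre"],1),round(d["conf"],2),np.round(atz(p,d["centre"],{"dumper":0,"pedal":.192,"bracket":.13}[t]),3))
print(r.read_state())
E
```

```text
scene [1.26928179 0.21304432 1.17619936]
dumper [210.7 212.9] 0.96 [ 0.54  -0.341  0.   ]
pedal [232.8 185.1] 0.84 [ 0.555 -0.23   0.192]
bracket [203.8 169.7] 0.53 [ 0.477 -0.366  0.13 ]
bracket [234.2 186.2] 0.48 [ 0.512 -0.252  0.13 ]
top [ 0.44211283 -0.03272307  1.15459655]
dumper [445.8 190. ] 0.57 [ 0.537 -0.349  0.   ]
pedal [414.8 168.5] 0.65 [ 0.568 -0.23   0.192]
bracket [431.  241.5] 0.78 [ 0.409 -0.278  0.13 ]
bracket [468.4 204.1] 0.57 [ 0.494 -0.364  0.13 ]
{'time': 0.4, 'joints': array([ 1.10027608,  0.31101788,  0.01397861,  1.51168567, -0.0044184 ,
        1.31916414, -0.02723862]), 'dq': array([ 0.00107202,  0.00022993,  0.00147989, -0.00199186, -0.0008093 ,
        0.00054381,  0.0007734 ]), 'joint_efforts': array([-2.20122106e-04, -3.79324615e+01,  1.45446388e-01, -2.30488139e+01,
        1.20239527e-02,  5.15394669e-03, -4.72619192e-06]), 'ee_pos': array([ 0.2287072 , -0.5001283 ,  0.23916386]), 'orientation': array([-3.14134849e+00,  5.38449975e-06,  4.28872428e-01]), 'force': array([ 0.22117257, -0.50143874,  0.55986083]), 'ft_torque': array([0.04653896, 0.00913152, 0.03778109]), 'gripper_force': 0.0, 'grip_width': 0.08534197502387762}
```

View pics/scene0.png

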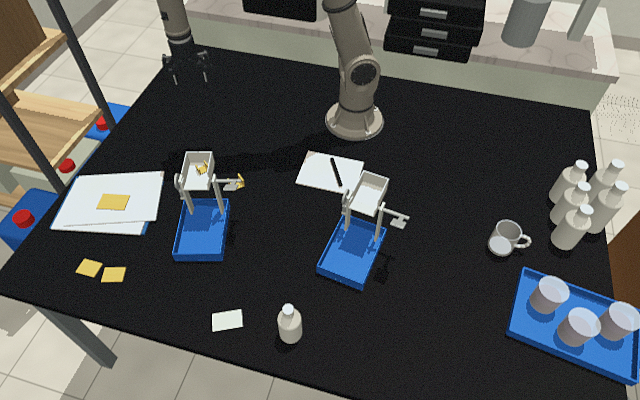

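View pics/top0.png

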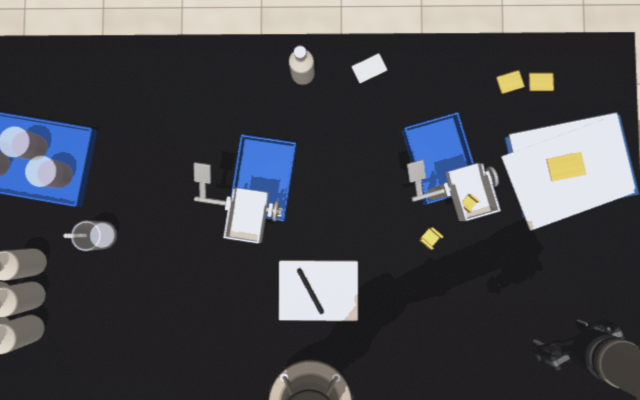

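The scene picture shows the loaded cup at (200,170), with yellow inside it and its pedal at about (232,185). The empty cup is at (370,190). In the top picture the loaded cup is at (470,195) and its pedal at (416,172). Another bracket lies on the bench at (431,240).

```bash
python3 - <<'E'
from h import *
from scipy.optimize import least_squares
obs=[]
s=r.read_camera("scene");t=r.read_camera("top")
L={"dumper":[0,0,0],"pedal":[.055,.108,.192]}
for p in(s,t):
    for n in L: obs.append((p,L[n],r.tip_of(n,p)[0]["centre"]))
print("pedal tri",tri([(o[0],o[2]) for o in obs if o[1][0]]))
# tray rim corners in top, by hand-free blue mask check later
def W(q,X): c,s_=np.cos(q[2]),np.sin(q[2]); return [q[0]+c*X[0]-s_*X[1],q[1]+s_*X[0]+c*X[1],X[2]]
obs+= [(t,[.18,.07,.04],(404,128)),(t,[.18,-.07,.04],(459,113))]
f=lambda q:np.concatenate([proj(p,W(q,X))-uv for p,X,uv in obs])
o=least_squares(f,[.54,-.345,.26],loss="soft_l1"); q=o.x; print(q,np.round(f(q),1))
for X in([.055,.108,.192],[.062,.110,.192],[.057,.108,.111]): print(np.round(W(q,X),4))
# deltas in tool axes to above pedal
st=r.read_state();R=cv2.Rodrigues(np.zeros(3))[0]
a,b,c=st["orientation"]
from scipy.spatial.transform import Rotation as Ro
R=Ro.from_euler("xyz",[a,b,c]).as_matrix()
print(R.T@(np.array(W(q,[.062,.110,.25]))-st["ee_pos"]), st["time"])
E
```

```text
pedal tri [ 0.55835729 -0.22853867  0.20741583]
[ 0.53502435 -0.34996859  0.26059578] [-0.4  0.7 -0.5  3.9  0.6  2.7 -0.2 -0.   0.2 -0.1 -1.1  0.6]
[ 0.5603 -0.2314  0.192 ]
[ 0.5666 -0.2277  0.192 ]
[ 0.5623 -0.2309  0.111 ]
[ 0.42061476 -0.10733392 -0.0107116 ] 0.7
```

```bash
python3 -m pendant '[[0,[0,0,-0.05],[0,0,0]],[0,[0.045,-0.0115,0],[0,0,0]],[0,[0.045,-0.0115,0],[0,0,0]],[0,[0.045,-0.0115,0],[0,0,0]],[0,[0.045,-0.0115,0],[0,0,0]],[0,[0.045,-0.0115,0],[0,0,0]],[0,[0.045,-0.0115,0],[0,0,0]],[0,[0.045,-0.0115,0],[0,0,0]],[0,[0.045,-0.0115,0],[0,0,0]],[0,[0.045,-0.0115,0],[0,0,0]]]'
python3 -m pendant '[[0,[0.015,-0.004,0.03],[0,0,0]],[0,[0,0,0.03],[0,0,0]],[0,[0,0,0],[0,0,0]],[0,[0,0,0],[0,0,0]]]'
python3 - <<'E'
from h import *
for n in("wrist","scene"):
    p=r.read_camera(n);print(n,[(np.round(d["centre"],1),round(d["conf"],2),np.round(atz(p,d["centre"],.192),4)) for d in r.tip_of("pedal",p)])
    im=p["pixels"][:,:,::-1]
    if n=="scene": im=cv2.resize(im[100:260,120:320],(800,600))
    cv2.imwrite(f"pics/{n}1.png",im)
print(r.read_state()["ee_pos"],r.read_state()["time"])
E
```

```text
time: 1.95
ee_pos: [0.555, -0.2368, 0.2894]
orientation: [3.141, -0.0, 0.429]
force: [0.2, -0.2, 0.0]
grip_width: -0.0002
gripper_force: 0.0
time: 2.45
ee_pos: [0.5664, -0.2285, 0.2306]
orientation: [3.14, -0.001, 0.428]
force: [0.3, -1.0, 0.8]
grip_width: 0.0006
gripper_force: 0.0
wrist [(array([332.4, 248.2]), 0.92, array([ 0.5601, -0.2351,  0.192 ]))]
scene [(array([232. , 187.9]), 0.7, array([ 0.5645, -0.2285,  0.192 ]))]
[ 0.56660319 -0.22834096  0.23097402] 2.65
```

View pics/wrist1.png

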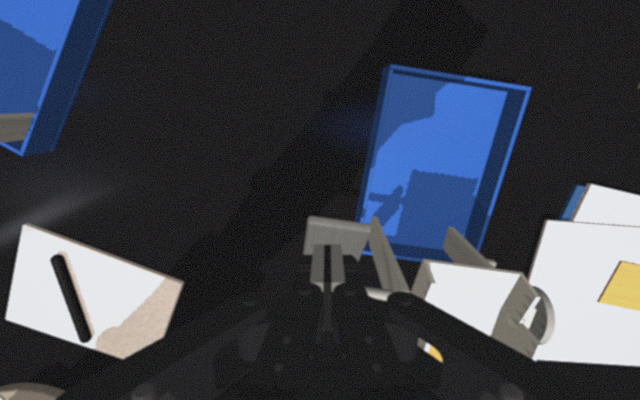

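View pics/scene1.png

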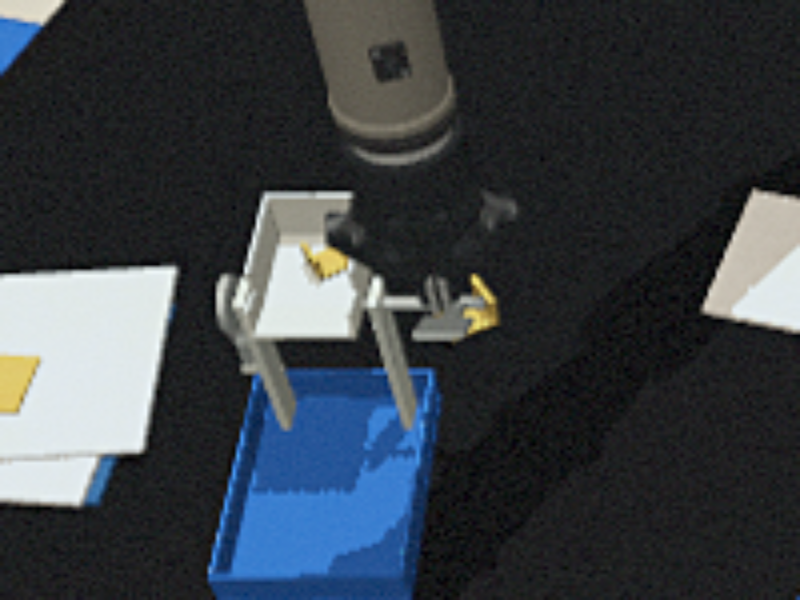

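The closed fingertips at wrist (325,250) are over the pedal plate at (335,235). The scene view confirms it, with the bracket in the cup at (325,260). Pressing down now.

```bash
python3 -m pendant '[[0,[0,0,0.015],[0,0,0]],[0,[0,0,0.015],[0,0,0]],[0,[0,0,0.015],[0,0,0]],[0,[0,0,0.015],[0,0,0]]]'
python3 -m pendant '[[0,[0,0,0.012],[0,0,0]],[0,[0,0,0.012],[0,0,0]],[0,[0,0,0.01],[0,0,0]],[0,[0,0,0],[0,0,0]]]'
```

```text
time: 3.15
ee_pos: [0.5696, -0.2274, 0.1711]
orientation: [3.137, -0.008, 0.43]
force: [2.7, 0.2, 6.8]
grip_width: -0.0001
gripper_force: 3.2
time: 3.65
ee_pos: [0.5662, -0.2283, 0.135]
orientation: [3.141, -0.0, 0.429]
force: [0.0, -0.2, 6.0]
grip_width: 0.0001
gripper_force: 2.4
```

```bash
python3 -m pendant '[[0,[0,0,0.006],[0,0,0]],[0,[0,0,0.004],[0,0,0]],[0,[0,0,0],[0,0,0]],[0,[0,0,0],[0,0,0]]]'
python3 - <<'E'
from h import *
p=r.read_camera("scene")
cv2.imwrite(f"pics/scene2.png",cv2.resize(p["pixels"][100:260,120:320,::-1],(800,600)))
E
```

```text
time: 4.15
ee_pos: [0.5666, -0.228, 0.126]
orientation: [3.14, -0.001, 0.429]
force: [0.4, -1.2, 5.7]
grip_width: 0.0003
gripper_force: 2.4
```

View pics/scene2.png

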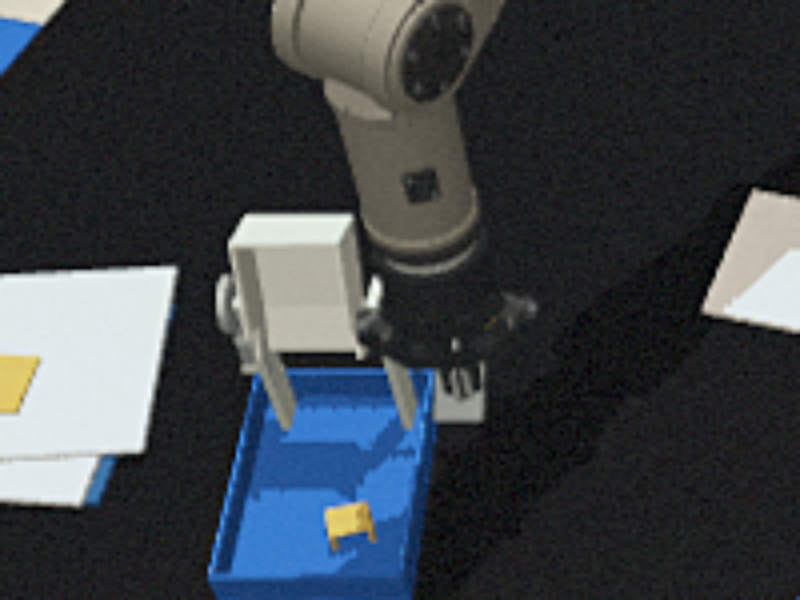

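The cup is tipped and empty, and the bracket lies in the tray at crop (350,525). I'll press the last few millimetres to the stop.

```bash
python3 -m pendant '[[0,[0,0,0.004],[0,0,0]],[0,[0,0,0],[0,0,0]],[0,[0,0,0],[0,0,0]]]'
python3 -m pendant '[[0,[0,0,0.003],[0,0,0]],[0,[0,0,0],[0,0,0]],[0,[0,0,0],[0,0,0]]]'
```

```text
time: 4.58
ee_pos: [0.5669, -0.2277, 0.122]
orientation: [3.14, -0.002, 0.429]
force: [0.5, -0.3, 5.9]
grip_width: 0.0002
gripper_force: 2.4
time: 4.95
ee_pos: [0.568, -0.2275, 0.1205]
orientation: [3.139, -0.004, 0.429]
force: [0.5, 1.4, 8.5]
grip_width: -0.0002
gripper_force: 3.9
```

```bash
python3 -m pendant '[[0,[0,0,0.003],[0,0,0]],[0,[0,0,0],[0,0,0]],[0,[0,0,0],[0,0,0]]]'
```

```text
time: 5.32
ee_pos: [0.5696, -0.2272, 0.1189]
orientation: [3.137, -0.007, 0.43]
force: [1.1, 0.5, 12.8]
grip_width: 0.0004
gripper_force: 5.6
```

At the stop: the force is rising while the tip hardly moves. Now I'll let it up under control.

```bash
python3 -m pendant '[[0,[0,0,-0.015],[0,0,0]],[0,[0,0,-0.015],[0,0,0]],[0,[0,0,-0.015],[0,0,0]],[0,[0,0,-0.015],[0,0,0]],[0,[0,0,-0.015],[0,0,0]],[0,[0,0,-0.02],[0,0,0]],[0,[0,0,-0.05],[0,0,0]],[0,[0,0,-0.05],[0,0,0]],[0,[0,0,-0.04],[0,0,0]],[0,[0,0,0],[0,0,0]]]'
python3 -m pendant '[[0,[-0.05,0,-0.01],[0,0,0]],[0,[-0.05,0,0],[0,0,0]],[0,[0,0,0],[0,0,0]],[0,[0,0,0],[0,0,0]]]'
python3 - <<'E'
from h import *
p=r.read_camera("scene")
cv2.imwrite(f"pics/scene3.png",cv2.resize(p["pixels"][100:260,120:320,::-1],(800,600)))
print([(d["centre"],d["conf"],atz(p,d["centre"],.015)) for d in r.tip_of("bracket",p)])
E
```

```text
time: 6.58
ee_pos: [0.5672, -0.2283, 0.355]
orientation: [3.136, -0.006, 0.428]
force: [-0.5, 0.8, 0.5]
grip_width: 0.0002
gripper_force: 0.0
time: 7.08
ee_pos: [0.4749, -0.2688, 0.3596]
orientation: [-3.14, 0.0, 0.429]
force: [-0.7, 0.4, 0.5]
grip_width: 0.0004
gripper_force: 0.0
[([209.7, 235.3], 0.68, array([ 0.62708693, -0.30280137,  0.015     ])), ([233.9, 184.9], 0.49, array([ 0.42427419, -0.30666972,  0.015     ]))]
```

View pics/scene3.png

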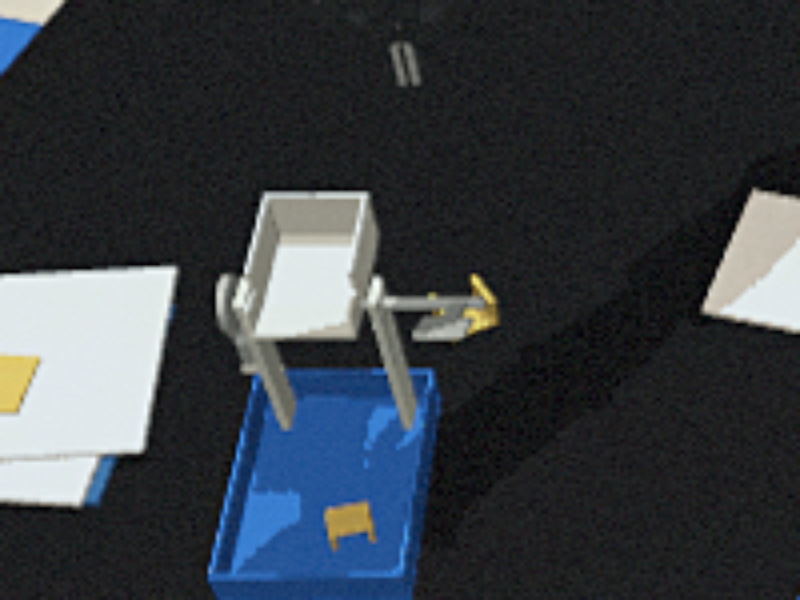

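The cup is home and level at crop (310,265), and it is empty. The bracket is at rest in the tray at (350,525), and the arm is clear.

```bash
python3 -c "
from plant import r
print(r.finish_job())"
```

```text
the job is handed in; nothing more can be done
None
```

The job is handed in (no verdict came back): I pressed the loaded cup's pedal to its stop, the bracket slid into that stand's blue tray, the cup swung back home, and the empty cup was never touched.

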